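# Unhook a swab tube and a marker from a lipped holder and sort them into trays

### The job

Clear the sloping holder: the swab tube and the marker lie in it with their lower ends hooked under the front lip and their upper ends behind the rear ledge, so tilt each one's upper end clear of the ledge and draw it back out from under the lip, without forcing it against the holder. Lay the swab tube flat in the deep tray and the marker flat in the shallow tray, gently, not dropped, and let go. Do not push the brown bottle about.

Things in the scene. Friction and masses are not known exactly. Their poses are not given: they have to be found in the camera images.
- swab_mid (a point): Middle of the white capped swab tube: round, 150 mm long, 15 mm thick, 32 g; its x axis runs along the tube towards the cap (the upper end as it lies in the holder). Both ends are 75 mm from this point. It starts in one of the holder's two bays.
- pen_mid (a point): Middle of the black marker: 12 mm square-ish barrel, 137 mm long (ends 66 mm below and 71 mm above this point), 34 g; its x axis runs along the marker towards its upper end as it lies in the holder. It starts in the other bay.
- holder: Grey metal sloping holder, fixed, 170 x 172 mm, 130 mm high; it rises roughly towards the robot's right. Origin: centre of underside; x runs level from low front to high rear, z up. Two bays at y = +0.037 and -0.037; a thing lies in a bay rising along +x at 28 degrees, its lower end at x = -0.067, z = 0.045, with 4 mm play sideways. From 27 to 100 mm from the lower end it is free all round: 30 mm at each side, 50 mm below.
- lip_edge (a point): Middle (y = 0) of the rolled edge of the holder's hooked front lip, on its underside. The lip spans both bays and reaches 21 mm up the slope over the lower ends, about 4.5 mm above the tube (6.5 mm above the marker). Tilting a thing's upper end up by 10 to 13 degrees about its lower end still passes under the lip; drawn then 25 mm or more along its own axis, it is free.
- ledge_top (a point): Middle (y = 0) of the top of the holder's rear ledge, 153 mm up the slope from the lower ends and 12 mm above the tube's axis, across both bays. While lying flat the tube can slide up the slope only 3 mm and the marker 16 mm before meeting it. With the upper end tilted up by 10 degrees or more about the lower end, it passes over the ledge.
- deep_tray: White tray with the tall walls, fixed: 190 x 100 mm, 40 mm high, walls and floor 4 mm thick. Origin: centre of its underside; x along its length, z up.
- low_tray: White tray with the low walls, fixed: 190 x 100 mm, 18 mm high, walls and floor 4 mm thick. Origin: centre of its underside; x along its length, z up.
- swab: The lower end of the swab tube, on its axis; x axis along the tube to its cap.
- pen: The lower end of the marker, on its axis; x axis along the marker to its upper end.
- bottle: Brown reagent bottle with a screw cap, 60 mm across, 98 mm high, loose, a bystander at the back left. Origin: centre of its underside.

How it is judged:
By the outcome, as a careful person would: the job done as asked, in the order asked, and still so for the second after the job is handed in, with the robot touching nothing.
It also fails if it takes over 61 s, if anything falls off the work surface, if the arm or the gripper's body presses on something with over 40 N, if the wrist force passes 120 N, or if a joint passes its speed limit or range.

### The arm

A 6-joint arm with a two-finger parallel gripper is mounted at the origin on the work surface; the furniture and walls round the work are solid. World frame = base frame: x ahead of the robot, y to its left, z up, the work surface at z = 0. Lengths are in m, angles in rad, forces in N, time in s.
With the tool pointing down it reaches from about 0.35 to 1 m from the base axis. Payload 7.1 kg.
Tool frame: the origin (TCP) lies between the finger pads; the fingertips stand 22 mm ahead of it and the grasp point (between the pads) lies 3 mm ahead of it; z points along the fingers, y is the line along which they close (so a half turn about z gives the same grasp; the last joint's range is limited). The gripper opens to 85 mm and grips with 20 to 120 N. Pads are 22 mm wide; open, the fingers measure 114 mm over their backs; the gripper's body (76 mm by 85 mm) begins 54 mm behind the grasp point. The pads swing forward as they close: fully open they stand 13 mm farther back than shut.
Start: joints at [-0.019, 0.423, 1.63, -0, 1.089, -0.019], TCP at [0.625, 0, 0.223] pointing down, gripper open.
Joint ranges: [-3, 3], [-0.9, 2.11], [0.09, 2.58], [-1.31, 4.45], [0.11, 2.69], [-2.54, 2.54]. Speed limits (rad/s): [2.39, 2.39, 3.01, 3.14, 3.14, 3.14].

### API

Orientations are given as a rotation vector (axis times angle).
In Python, from rig import manip gives the robot as it stands. The module is installed in compiled form; this text tells all that it offers. Calls block until the motion is done:
- manip.move_to(position, orientation): joint-space move of the TCP to a pose.
- manip.servo_line(position, orientation=None, rate=0.15): straight line of the TCP; orientation=None keeps the orientation; rate is the mean speed in m/s.
- manip.set_joints(angles): joint-space move.
- manip.command_gripper(opening, f_grip=None): finger opening in m; f_grip is the grip in N (None keeps the last); returns when the fingers have stopped.
- manip.hold(seconds).
- manip.solve_ik(position, orientation): joint angles nearest the present ones, or None.
- manip.camera(name): name is "scene" or "side" or "wrist"; returns a dict with "image" (400x640x3 uint8, red, green, blue), "fx", "fy", "cx", "cy" (pixels), "cam_to_world" (4x4, takes a point from camera to world coordinates); the wrist camera has in their place "mount" (4x4, takes a point from camera to tool coordinates, whose origin is the TCP and whose axes are the flange's). Camera axes: x right, y down, z forward; pixel columns grow to the right and rows downward; lengths in m; the calibration is good to about 2 mm. The wrist camera is an equidistant fisheye: a pixel r from the principal point sees the ray r / f radians off the axis. A picture is of the moment at which its call begins: read the wrist's pose just before it. There is no depth.
A pose or a line that the arm cannot do raises manip.IKError and nothing moves.
- manip.sign_off(): hands the job in; it is judged then, once.
Readings, each from a call of its own:
- manip.get_time(): time.
- manip.get_joint_positions(): joint angles.
- manip.get_joint_vel(): joint speeds.
- manip.get_tau(): joint torques, N m.
- manip.get_position(): TCP position.
- manip.get_ee_rot(): TCP orientation.
- manip.get_contact_force(): force on the tool from outside, world axes, zero at the start.
- manip.get_torque(): the same for the moment, N m.
- manip.get_width(): finger opening in m.
- manip.get_grip_force(): force on a finger pad.
Only numpy, scipy, OpenCV 4.12 (cv2) and the standard library are available. Lean on these libraries where they do the work, as an engineer would, in place of code of your own. Each camera call takes 0.05 s, during which the arm holds its last target. There are 200 camera calls.

## Working session

There is one attempt and no reset: what is moved stays moved. The work goes in short steps, each a Python script; the robot and the scene stay as the last script left them, time stands still between calls to the robot, and variables do not carry over. Pictures are saved under pics/ and viewed, at most 10 in all, crops included, and the job is handed in when it is done.

```bash
mkdir -p pics; python3 - <<'E'
from rig import manip
import cv2,numpy as np
np.set_printoptions(precision=4,suppress=True)
for n in ["scene","side"]:
    c=manip.camera(n); cv2.imwrite(f"pics/{n}0.png",c["image"][:,:,::-1])
    print(n,c["fx"],c["fy"],c["cx"],c["cy"]);print(c["cam_to_world"])
    np.savez(f"{n}.npz",**c)
c=manip.camera("wrist");cv2.imwrite("pics/wrist0.png",c["image"][:,:,::-1]);np.savez("wrist.npz",pos=manip.get_position(),rot=manip.get_ee_rot(),**c)
print(c["fx"],c["cx"],c["cy"],c["mount"],manip.get_position(),manip.get_ee_rot(),manip.get_time())
E
```

```text
scene 395.8196172942581 395.8196172942581 317.893998637605 193.94170808502116
[[ 0.6357 -0.3268  0.6993 -0.1699]
 [-0.7719 -0.2616  0.5795 -0.6011]
 [-0.0064 -0.9082 -0.4186  0.5195]
 [ 0.      0.      0.      1.    ]]
side 467.4708539344284 467.4708539344284 322.8143433467492 199.53645458354927
[[ 0.9977 -0.0387  0.056   0.4543]
 [-0.0672 -0.4307  0.9    -1.1714]
 [-0.0107 -0.9017 -0.4323  0.6638]
 [ 0.      0.      0.      1.    ]]
309.70691628693146 320.7861772566808 198.05085897204862 [[-0.0008 -0.9448 -0.3277  0.0843]
 [ 1.     -0.0012  0.0008 -0.0005]
 [-0.0012 -0.3277  0.9448 -0.1498]
 [ 0.      0.      0.      1.    ]] [0.6246 0.0001 0.2228] [-2.2208 -2.2208  0.0013] 0.15
```

View pics/scene0.png

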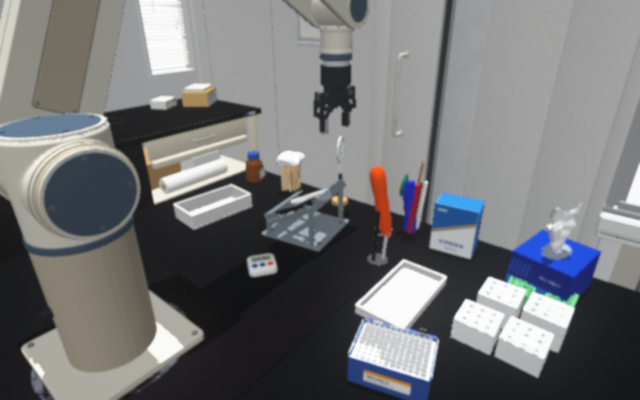

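View pics/side0.png

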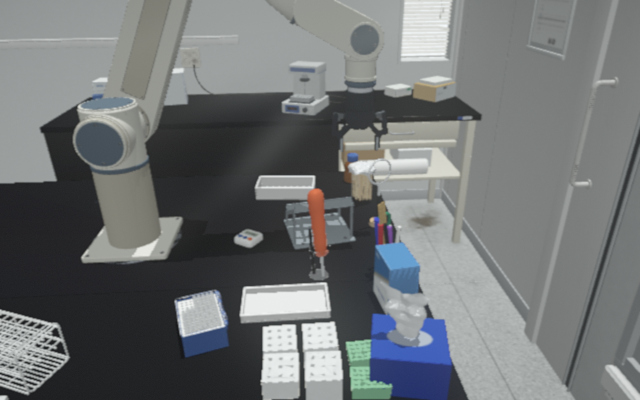

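View pics/wrist0.png

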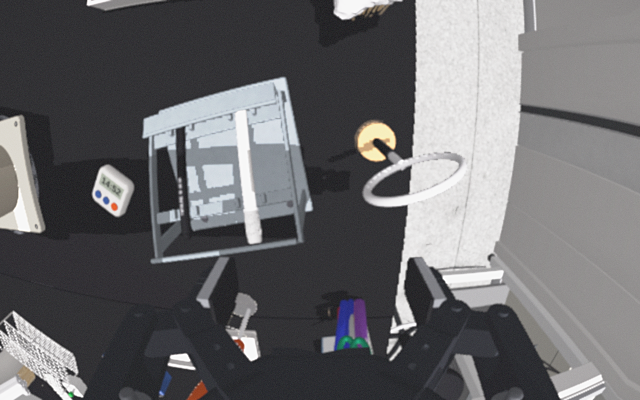

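The scene and side views show the deep tray at the left (scene about 213,205) and the low tray at the right (scene about 400,293). An orange tool on a stand is between the low tray and the holder. In the wrist view the holder spans about (150–310, 80–262), with its lip at the top. The white tube runs from (240,112) to (253,240) and the black marker is at column 182.

```bash
cat > h.py <<'E'
import numpy as np, cv2
from scipy.spatial.transform import Rotation as R
from scipy.optimize import least_squares
np.set_printoptions(precision=4,suppress=True)
def load(n):
    c=dict(np.load(n+".npz"))
    c["fish"]="mount" in c
    if c["fish"]:
        T=np.eye(4);T[:3,:3]=R.from_rotvec(c["rot"]).as_matrix();T[:3,3]=c["pos"];c["T"]=T@c["mount"]
    else: c["T"]=c["cam_to_world"]
    return c
def ray(c,p):
    a=(np.array(p,float)-[c["cx"],c["cy"]])/c["fx"]
    if c["fish"]:
        t=np.hypot(*a); d=np.r_[a/t*np.sin(t),np.cos(t)]
    else: d=np.r_[a,1]
    return c["T"][:3,3], c["T"][:3,:3]@d
def onz(c,p,z):
    o,d=ray(c,p); return o+d*(z-o[2])/d[2]
def proj(c,P):
    q=(np.array(P)-c["T"][:3,3])@c["T"][:3,:3]
    if c["fish"]:
        r=np.hypot(q[...,0],q[...,1]); t=np.arctan2(r,q[...,2]); a=q[...,:2]*(t/r)[...,None]
    else: a=q[...,:2]/q[...,2:]
    return a*c["fx"]+[c["cx"],c["cy"]]
E
python3 - <<'E'
from h import *
w=load("wrist");s=load("scene");d=load("side")
for p in [(153,262),(302,240)]: print("ledge",onz(w,p,.127))
print("tube low",onz(w,(240,112),.05),"top",onz(w,(253,240),.115))
for p in [(401,262),(447,275),(406,327),(356,298)]: print("low",onz(s,p,.018))
for p in [(173,206),(236,186),(252,200),(188,225)]: print("deep",onz(s,p,.04))
for p in [(240,285),(328,284),(330,318),(242,320)]: print("low side",onz(d,p,.018))
for p in [(256,177),(315,176),(315,197),(258,199)]: print("deep side",onz(d,p,.04))
print("bottle",onz(s,(255,180),0), "orange base",onz(s,(377,260),0),onz(d,(318,276),0))
# orange top: triangulate
A=[];b=[]
for c,p in ((s,(378,170)),(d,(315,192))):
    o,v=ray(c,p);v/=np.linalg.norm(v);M=np.eye(3)-np.outer(v,v);A.append(M);b.append(M@o)
print("orange top",np.linalg.lstsq(np.vstack(A),np.hstack(b),rcond=None)[0])
for n,c,x0,y0,W,H in (("wrist",w,120,60,210,220),("scene",s,160,140,330,200)):
    k=600/H if n=="wrist" else 2.4
    im=c["image"][y0:y0+H,x0:x0+W,::-1]; cv2.imwrite(f"pics/{n}_c.png",cv2.resize(im,None,fx=k,fy=k,interpolation=cv2.INTER_CUBIC)); print(n,k)
E
```

```text
ledge [ 0.451  -0.0705  0.127 ]
ledge [ 0.6075 -0.0403  0.127 ]
tube low [0.5392 0.0684 0.05  ] top [ 0.56  -0.047  0.115]
low [ 0.5062 -0.2768  0.018 ]
low [ 0.5243 -0.3744  0.018 ]
low [ 0.3355 -0.38    0.018 ]
low [ 0.3443 -0.2684  0.018 ]
deep [0.3234 0.3216 0.04  ]
deep [0.5203 0.2936 0.04  ]
deep [0.4842 0.1814 0.04  ]
deep [0.2873 0.1975 0.04  ]
low side [ 0.3156 -0.2674  0.018 ]
low side [ 0.5195 -0.2803  0.018 ]
low side [ 0.5144 -0.3997  0.018 ]
low side [ 0.3311 -0.3913  0.018 ]
deep side [0.3178 0.3271 0.04  ]
deep side [0.5209 0.3172 0.04  ]
deep side [0.512  0.1478 0.04  ]
deep side [0.3349 0.1492 0.04  ]
bottle [0.6518 0.3574 0.    ] orange base [ 0.503  -0.2185  0.    ] [ 0.4994 -0.2206  0.    ]
orange top [ 0.4966 -0.2104  0.2217]
wrist 2.727272727272727
scene 2.4
```

View pics/wrist_c.png

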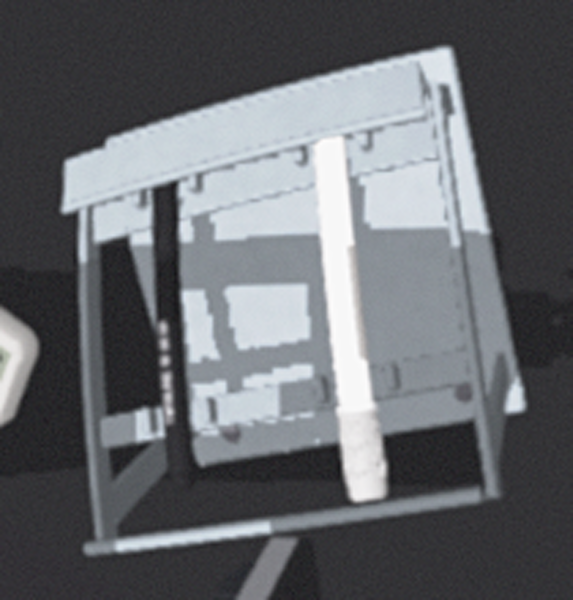

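View pics/scene_c.png

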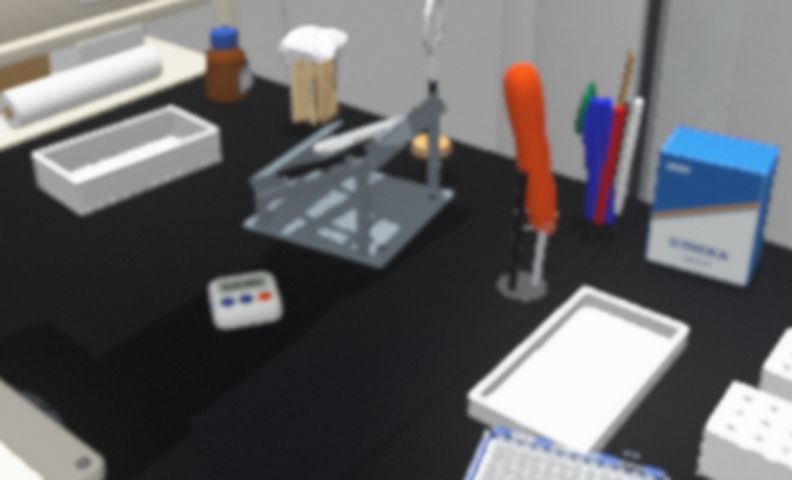

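The wrist crop shows the ledge running from (85,548) to (498,492), the tube axis from (330,140) to the cap end at (366,499), and the marker barrel near (167,200)–(180,480). In the scene crop the deep-tray rim corners are (35,155), (172,107), (220,128) and (82,182). The low-tray rim corners are (587,290), (688,327) and (470,397). I'll fit the poses from these.

```bash
python3 - <<'E'
from h import *
w=load("wrist");s=load("scene");d=load("side")
def tray(h,sp,dp):
    L=np.array([[-.095,.05],[.095,.05],[.095,-.05],[-.095,-.05]])
    def P(v):
        c,q=np.cos(v[2]),np.sin(v[2]); return np.c_[L@np.array([[c,q],[-q,c]])+v[:2],np.full(4,h)]
    f=lambda v:np.r_[[(proj(s,P(v)[i])-p) for i,p in sp.items()]].ravel().tolist()+np.array([(proj(d,P(v)[i])-p) for i,p in dp.items()]).ravel().tolist()
    r=least_squares(lambda v:np.array(f(v)),[.42,0,0.],loss="soft_l1"); print(r.x,np.array(r.fun).round(1))
    return r.x
k=lambda x,y:np.array([160+x/2.4,140+y/2.4])
deep=tray(.04,{0:k(35,155),1:k(172,107),2:k(220,128),3:k(82,182)},{0:(256,177),1:(315,176),2:(315,187),3:(257,188)})
low=tray(.018,{0:k(470,397),1:k(587,290),2:k(688,327)},{0:(242,286),1:(328,285),2:(330,316),3:(241,316)})
kw=lambda x,y:np.array([120+x/2.7273,60+y/2.7273])
c28,s28=np.cos(np.radians(28)),np.sin(np.radians(28))
def W(v,p):
    c,q=np.cos(v[2]),np.sin(v[2]);p=np.atleast_2d(p); return np.c_[p[:,0]*c-p[:,1]*q+v[0],p[:,0]*q+p[:,1]*c+v[1],p[:,2]]
ax=lambda t,y:[-.067+t*c28,y,.045+t*s28]
def f(v):
    out=[]
    for (yy,px) in ((v[3],kw(85,548)),(-0+v[4],kw(498,492))):
        out+=list((proj(w,W(v,[.0625,yy,.127]))[0]-px))
    out+=list(proj(w,W(v,ax(.15,.037)))[0]-kw(366,499))
    # point on axis lines (perp distance via image x)
    for y,pts in ((.037,((330,140),(338,225),(352,380))),(-.037,((166,200),(173,300),(178,440)))):
        tt=np.linspace(.01,.15,60);q=proj(w,W(v,np.array([ax(t,y) for t in tt])))
        for p in pts:
            P=kw(*p); out.append(np.interp(P[1],q[:,1],q[:,0])-P[0])
    return np.array(out)
r=least_squares(f,[.53,.01,-1.39,-.08,.08]);print("holder",r.x,r.fun.round(1))
v=r.x
for n,p in (("base+",[.085,.086,0]),("base-",[-.085,.086,0])): print(n,(proj(w,W(v,p))[0]-[120,60])*2.7273)
np.savez("fit.npz",holder=v[:3],deep=deep,low=low)
E
```

```text
[ 0.4231  0.2718 -0.0507] [-0.2 -0.  -0.6 -0.5  0.1 -0.2  0.1  0.1  3.8 -0.1 -0.1  0.  -0.1  0.9
 -0.5  0.9]
[ 0.4218 -0.3294 -0.0031] [-0.4 -0.3 -0.1 -0.5  1.3  1.5  2.5  1.8 -1.1 -1.1  0.3 -4.2 -0.6  0.3]
holder [ 0.5145  0.0066 -1.3949 -0.0774  0.0838] [-0.1 -0.8 -0.1 -0.4  1.5  1.4  0.5  0.1  0.8 -0.6 -2.2 -0.5]
base+ [526.2704 410.6056]
base- [455.11    48.1949]
```

```bash
cat >> h.py <<'E'
F=np.load("fit.npz") if __import__("os").path.exists("fit.npz") else None
def frame(yaw,pitch):
    "tool rotation gripping a rod whose axis has this yaw and pitch up"
    h=np.array([np.cos(yaw),np.sin(yaw),0]);z=np.array([0,0,1.]);y=np.cross(z,h)
    u=h*np.cos(pitch)+z*np.sin(pitch); n=-h*np.sin(pitch)+z*np.cos(pitch)
    return u,n,R.from_matrix(np.c_[-u,y,-n]).as_rotvec()
def pose(P,yaw,pitch,d):
    "TCP pose with rod point P lying d ahead of the TCP"
    u,n,r=frame(yaw,pitch); return np.array(P)+d*n,r
def low_end(y):
    x0,y0,a=F["holder"]; return np.array([x0-.067*np.cos(a)-y*np.sin(a),y0-.067*np.sin(a)+y*np.cos(a),.045])
E
cat > plan.py <<'E'
from h import *
D=np.radians
def stages(y,mid,d,tilt,slide=.002,off=0):
    yaw=F["holder"][2]; L=low_end(y+off); u,n,_=frame(yaw,D(28)); u2,_,_=frame(yaw,D(28)+tilt)
    P=L+mid*u; S={}
    S["pre"]=pose(P+.09*n,yaw,D(28),d); S["grasp"]=pose(P,yaw,D(28),d)
    L2=L+slide*u+.0005*n
    S["tilt"]=pose(L2+mid*u2,yaw,D(28)+tilt,d)
    S["draw"]=pose(L2+(mid+.06)*u2,yaw,D(28)+tilt,d)
    return S
E
python3 - <<'E'
from plan import *
from rig import manip
w=load("wrist");s=load("scene");e=load("side")
A=[];b=[]
for c,p in ((s,(340,150)),(w,(415,180)),(e,(380,168))):
    o,v=ray(c,p);v/=np.linalg.norm(v);M=np.eye(3)-np.outer(v,v);A.append(M);b.append(M@o)
print("ring",np.linalg.lstsq(np.vstack(A),np.hstack(b),rcond=None)[0],"base",onz(w,(376,140),0))
for y,m,d in ((.037,.075,.015),(-.037,.066,.017)):
    for k,(p,r) in stages(y,m,d,D(10)).items():
        print(k,p,manip.solve_ik(p,r))
for nm,z in (("deep",.0115),("low",.010)):
    t=F[nm]
    for yw in (t[2],t[2]+np.pi):
        for zz in (z,.2):
            p,r=pose([t[0],t[1],zz],yw,0,.016); print(nm,yw,zz,manip.solve_ik(p,r))
E
```

```text
ring [0.6891 0.0288 0.1717] base [0.6916 0.0301 0.    ]
pre [0.5421 0.0624 0.1729] [ 0.3566  0.4406  1.8441 -0.5687  1.0306  0.5217]
grasp [0.5495 0.0208 0.0935] [ 0.2809  0.561   1.8894 -0.6606  0.8646  0.5859]
tilt [0.5482 0.0285 0.1044] [ 0.3754  0.6018  1.8722 -0.802   0.9965  0.763 ]
draw [ 0.5564 -0.0181  0.1413] [ 0.2911  0.5302  1.883  -0.8142  0.9992  0.6662]
pre [0.4677 0.0582 0.1705] [ 0.402   0.3566  1.9969 -0.5787  0.9909  0.5987]
grasp [0.4751 0.0166 0.091 ] [ 0.3157  0.4951  2.0473 -0.7     0.8062  0.6859]
tilt [0.4738 0.0237 0.1004] [ 0.4222  0.5451  2.0266 -0.825   0.9491  0.8714]
draw [ 0.4821 -0.0228  0.1373] [ 0.3262  0.4624  2.0409 -0.8418  0.9547  0.7643]
deep -0.05070660475747667 0.0115 [ 0.5474  0.5721  1.9963  0.      0.5732 -0.9727]
deep -0.05070660475747667 0.2 [ 0.5474  0.2538  1.9025  0.      0.9853 -0.9727]
deep 3.0908860488323167 0.0115 [ 0.5474  0.5721  1.9963 -0.      0.5732  2.1689]
deep 3.0908860488323167 0.2 [ 0.5474  0.2538  1.9025 -0.      0.9853  2.1689]
low -0.003063137485875495 0.01 [-0.6853  0.6033  1.9253 -0.      0.613  -2.253 ]
low -0.003063137485875495 0.2 [-0.6853  0.3013  1.8349  0.      1.0054 -2.253 ]
low 3.1385295161039175 0.01 [-0.6853  0.6033  1.9253 -0.      0.613   0.8886]
low 3.1385295161039175 0.2 [-0.6853  0.3013  1.8349 -0.      1.0054  0.8886]
```

```bash
python3 - <<'E'
from plan import *
from rig import manip
manip.command_gripper(.032,40)
S=stages(.037,.075,.015,D(10))
manip.move_to(*S["pre"])
pos,rot=manip.get_position(),manip.get_ee_rot()
c=manip.camera("wrist");np.savez("w1.npz",pos=pos,rot=rot,**c)
w=load("w1"); im=c["image"][:,:,::-1].copy()
for y in (.037,-.037):
    u,n,_=frame(F["holder"][2],D(28));L=low_end(y)
    for t in (.03,.06,.09,.12): cv2.circle(im,tuple(proj(w,L+t*u).round().astype(int).tolist()),1,(0,0,255),-1)
cv2.imwrite("pics/w1.png",im);print(manip.get_time(),manip.get_width(),pos-S["pre"][0])
E
```

```text
1.3583 0.031774357335704696 [-0.0001  0.0012 -0.0001]
```

View pics/w1.png

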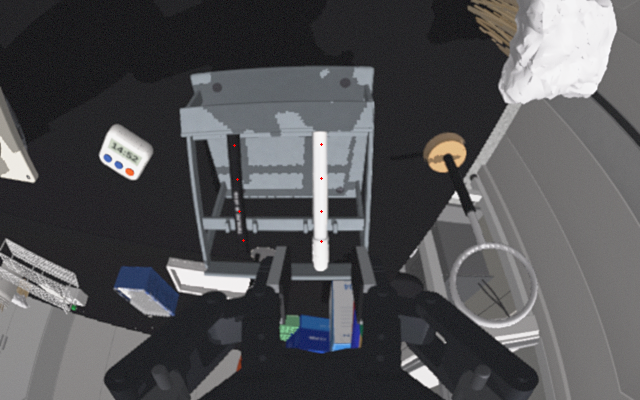

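The overlaid axis points land on the tube (column 320, centred between the fingers at 283 and 360) and on the marker, so the fit is good. I'll grasp the tube.

```bash
python3 - <<'E'
from plan import *
from rig import manip
f=lambda t:print(t,round(manip.get_time(),2),manip.get_contact_force(),manip.get_position(),manip.get_width(),manip.get_grip_force())
S=stages(.037,.075,.015,D(10))
f("pre");manip.servo_line(*S["grasp"],rate=.08);f("down")
manip.command_gripper(0.008,25);f("closed")
E
```

```text
pre 1.36 [ 0.2     0.6378 -0.3204] [0.5429 0.0628 0.1733] 0.031774357335704696 0.0
down 2.63 [-0.0362  0.5191  0.0376] [0.5499 0.0211 0.0939] 0.03181385048720624 0.0
closed 2.99 [ 0.3431 -0.6729  0.4535] [0.5496 0.021  0.0936] 0.007997159383292943 0.0
```

```bash
python3 - <<'E'
from plan import *
from rig import manip
pos,rot=manip.get_position(),manip.get_ee_rot()
c=manip.camera("wrist");np.savez("w2.npz",pos=pos,rot=rot,**c)
im=c["image"][100:340,180:460,::-1]
cv2.imwrite("pics/w2.png",cv2.resize(im,None,fx=2.5,fy=2.5,interpolation=cv2.INTER_CUBIC));print(manip.get_width(),manip.get_grip_force())
E
```

```text
0.007959049125973403 0.0
```

View pics/w2.png

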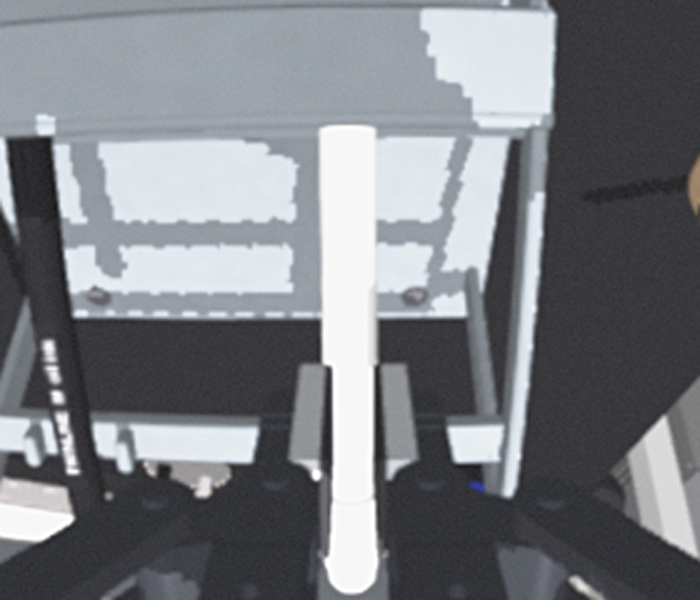

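The pads closed to 8 mm without gripping, and in the crop their tips (near row 365) occlude the tube, so they shut above it. I'll project tool-frame points to find where the tips really are.

```bash
python3 - <<'E'
from plan import *
w=load("w2");Tt=np.eye(4);Tt[:3,:3]=R.from_rotvec(w["rot"]).as_matrix();Tt[:3,3]=w["pos"]
for z in (-.015,-.005,.003,.009,.015,.022):
    P=np.array([[x,y,z] for x in (.011,-.011) for y in (-.004,.004)])@Tt[:3,:3].T+Tt[:3,3]
    print(z,((proj(w,P)-[180,100])*2.5).round(0).tolist())
u,n,_=frame(F["holder"][2],D(28));L=low_end(.037)
for t in (.05,.075,.15): print(t,(proj(w,np.array([L+t*u+[0,0,0]]))-[180,100])*2.5)
P0=[L+.03*u+k*np.cross(n,u)*.0075 for k in(-1,1)];print((proj(w,np.array(P0))-[180,100])*2.5)
E
```

```text
-0.015 [[334.0, 374.0], [375.0, 374.0], [336.0, 465.0], [374.0, 465.0]]
-0.005 [[335.0, 351.0], [374.0, 351.0], [336.0, 439.0], [373.0, 439.0]]
0.003 [[336.0, 335.0], [373.0, 335.0], [337.0, 420.0], [372.0, 420.0]]
0.009 [[337.0, 323.0], [372.0, 323.0], [337.0, 407.0], [371.0, 407.0]]
0.015 [[337.0, 312.0], [371.0, 312.0], [338.0, 394.0], [371.0, 394.0]]
0.022 [[338.0, 300.0], [371.0, 300.0], [338.0, 380.0], [370.0, 380.0]]
0.05 [[353.6801 255.6215]]
0.075 [[353.7294 354.0446]]
0.15 [[353.7718 582.303 ]]
[[319.3528 169.7109]
 [387.8824 169.6168]]
```

```bash
python3 - <<'E'
from plan import *
for n,hw in (("wrist",.0425),("w1",.016)):
    w=load(n);w["T"]=w["mount"]
    for z in (-.03,-.02,-.01,0,.01,.022):
        print(n,z,[proj(w,np.array([x,s*hw,z])[None])[0].round(0).tolist() for x in (.011,-.011) for s in (-1,1)])
w=load("w2")
im=w["image"][215:300,290:355,::-1]
cv2.imwrite("pics/w2c.png",cv2.resize(im,None,fx=7,fy=7,interpolation=cv2.INTER_CUBIC))
E
```

```text
wrist -0.03 [[230.0, 263.0], [413.0, 263.0], [236.0, 300.0], [407.0, 300.0]]
wrist -0.02 [[235.0, 252.0], [408.0, 252.0], [240.0, 289.0], [403.0, 289.0]]
wrist -0.01 [[240.0, 243.0], [403.0, 243.0], [244.0, 278.0], [399.0, 278.0]]
wrist 0 [[244.0, 235.0], [399.0, 235.0], [248.0, 269.0], [395.0, 269.0]]
wrist 0.01 [[248.0, 227.0], [395.0, 227.0], [251.0, 260.0], [391.0, 260.0]]
wrist 0.022 [[252.0, 219.0], [391.0, 219.0], [255.0, 251.0], [388.0, 251.0]]
w1 -0.03 [[287.0, 265.0], [357.0, 265.0], [289.0, 303.0], [355.0, 303.0]]
w1 -0.02 [[289.0, 255.0], [355.0, 254.0], [291.0, 291.0], [353.0, 291.0]]
w1 -0.01 [[290.0, 245.0], [353.0, 245.0], [292.0, 280.0], [351.0, 280.0]]
w1 0 [[292.0, 236.0], [351.0, 236.0], [294.0, 271.0], [350.0, 271.0]]
w1 0.01 [[294.0, 228.0], [350.0, 228.0], [295.0, 262.0], [348.0, 262.0]]
w1 0.022 [[295.0, 220.0], [348.0, 220.0], [296.0, 252.0], [347.0, 252.0]]
```

View pics/w2c.png

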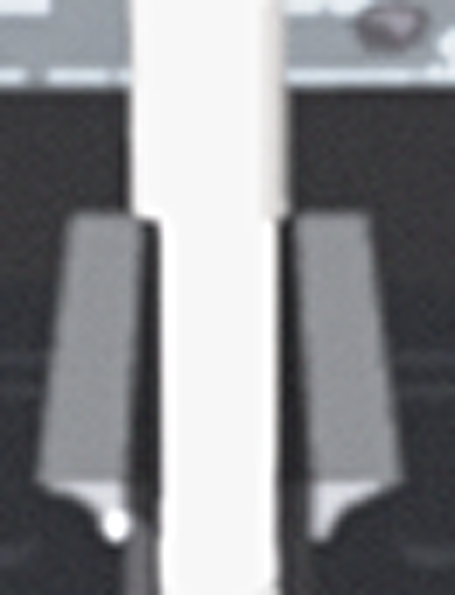

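```bash
python3 - <<'E'
from plan import *
from rig import manip
s=load("scene");e=load("side")
x0,y0,a=F["holder"]
H=lambda x,y,z:[x0+x*np.cos(a)-y*np.sin(a),y0+x*np.sin(a)+y*np.cos(a),z]
for nm,P in (("base",[H(x,y,0) for x in(-.085,.085) for y in (-.086,.086)]),("ledge",[H(.0625,y,.127) for y in(-.08,.08)]),("tube",[H(-.067,.037,.045),H(.0654,.037,.1154)]),("tip0",[[.6246,y,.2228-k] for k in (.009,-.027) for y in (0,)])):
    print(nm,((proj(s,np.array(P))-[160,140])*2.4).round().tolist(),proj(e,np.array(P)).round().tolist())
c=manip.camera("scene");d=manip.camera("side")
cv2.imwrite("pics/m.png",np.hstack([cv2.resize(c["image"][120:260,220:360,::-1],None,fx=2.85,fy=2.85,interpolation=cv2.INTER_CUBIC),cv2.resize(d["image"][120:260,250:390,::-1],None,fx=2.85,fy=2.85,interpolation=cv2.INTER_CUBIC)]))
T=np.eye(4);T[:3,:3]=R.from_rotvec(manip.get_ee_rot()).as_matrix();p=manip.get_position()
for z in (-.011,.022): 
    q=p+T[:3,:3]@[0,0,z];print(z,(proj(s,q[None])-[220,120])*2.85,(proj(e,q[None])-[250,120])*2.85+[399,0])
E
```

```text
base [[242.0, 226.0], [328.0, 163.0], [380.0, 268.0], [454.0, 195.0]] [[284.0, 221.0], [339.0, 214.0], [295.0, 249.0], [356.0, 241.0]]
ledge [[362.0, 146.0], [436.0, 90.0]] [[294.0, 203.0], [352.0, 196.0]]
tube [[317.0, 148.0], [421.0, 114.0]] [[325.0, 205.0], [337.0, 202.0]]
tip0 [[419.0, 1.0], [419.0, -31.0]] [[358.0, 160.0], [359.0, 148.0]]
-0.011 [[252.4548 188.2079]] [[626.2704 212.7508]]
0.022 [[267.3578 220.2277]] [[630.354  245.6769]]
```

View pics/m.png

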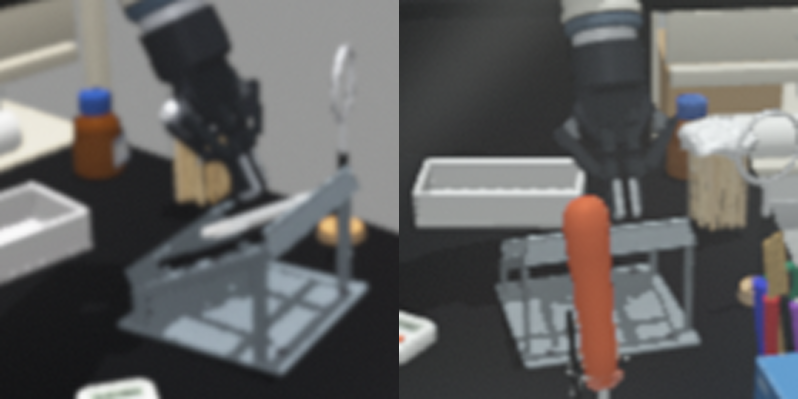

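The fixed cameras agree with the wrist camera: the fingertips sit at scene-crop (255,195) and side-crop (626,213). That puts them about 33 mm behind where the stated tool frame says, while the holder fit holds. I'll use the measured tips (TCP −11 mm), reopen, go deeper and close again.

```bash
python3 - <<'E'
from plan import *
from rig import manip
f=lambda t:print(t,round(manip.get_time(),2),manip.get_contact_force(),manip.get_position(),manip.get_width(),manip.get_grip_force())
manip.command_gripper(.032,30)
S=stages(.037,.075,-.018,D(10),off=-.001)
manip.servo_line(*S["grasp"],rate=.06);f("down")
manip.command_gripper(0.006,30);f("closed")
E
```

```text
down 4.2 [-0.8351 -0.1797  0.1929] [0.5513 0.0053 0.0642] 0.031756952696009776 0.0
closed 4.49 [-0.2436  0.9971  0.6441] [0.5515 0.0056 0.0647] 0.013414620586234195 29.33871030807495
```

```bash
python3 - <<'E'
from plan import *
from rig import manip
f=lambda t:print(t,round(manip.get_time(),2),manip.get_contact_force(),manip.get_position(),manip.get_width(),manip.get_grip_force())
manip.command_gripper(.026)
S=stages(.037,.075,-.022,D(10),off=-.001)
manip.servo_line(*S["grasp"],rate=.04);f("down")
manip.command_gripper(0.006,30);f("closed")
E
```

```text
down 5.02 [-0.6239 -1.2926  0.3073] [0.5513 0.0034 0.0605] 0.026137322796342156 0.0
closed 5.27 [-0.0863 -0.0027 -0.0492] [0.5516 0.0035 0.0608] 0.013428737209325995 29.185480177402496
```

```bash
python3 - <<'E'
from plan import *
from rig import manip
f=lambda t:print(t,round(manip.get_time(),2),manip.get_contact_force(),manip.get_position(),manip.get_width(),manip.get_grip_force())
S=stages(.037,.075,-.018,D(10),off=-.001)
manip.command_gripper(.024); manip.servo_line(*S["grasp"],rate=.04)
manip.command_gripper(0.006,40);f("closed")
for k in (.25,.5,.75,1):
    S=stages(.037,.075,-.018,D(10)*k,slide=.002*k,off=-.001); manip.servo_line(*S["tilt"],rate=.03);f(k)
    if np.linalg.norm(manip.get_contact_force())>8: break
else:
    p,r=S["tilt"];q,_=S["draw"]
    for j in (.25,.5,1):
        manip.servo_line(p+(q-p)*j,r,rate=.06);f(j)
        if np.linalg.norm(manip.get_contact_force())>8: break
E
```

```text
closed 6.03 [-1.1623  1.7084  3.9356] [0.5514 0.0055 0.0646] 0.012878890307496603 38.98871719837189
0.25 6.31 [-1.0423 -0.0997 -0.6109] [0.551  0.0064 0.0679] 0.013047507567532276 38.934677839279175
0.5 6.58 [-0.587   0.3561  0.0764] [0.5509 0.0069 0.0713] 0.013144749716832892 38.93521964550018
0.75 6.84 [ 0.0186 -0.0177  0.3128] [0.5508 0.0077 0.0747] 0.013043912944132726 38.9392626285553
1 7.11 [-0.1414  0.4584 -0.2517] [0.5506 0.0085 0.078 ] 0.013109070334318892 38.943235874176025
0.25 7.51 [0.2423 0.2313 0.0625] [ 0.553  -0.0039  0.088 ] 0.013535386876771171 38.93900692462921
0.5 7.91 [ 0.2752 -0.1514 -0.2595] [ 0.555  -0.0152  0.0971] 0.01335012492146819 38.9400190114975
1 8.56 [ 0.3297  0.3954 -0.0043] [ 0.559  -0.0384  0.1155] 0.013120987970592322 38.94101142883301
```

```bash
cat > place.py <<'E'
from plan import *
from rig import manip
f=lambda t:print(t,round(manip.get_time(),2),manip.get_contact_force(),manip.get_position(),round(manip.get_width(),4),round(manip.get_grip_force(),1))
def lower(cx,cy,yaw,d,zend):
    manip.servo_line(*pose([cx,cy,zend+.012],yaw,0,d),rate=.12); manip.hold(.15)
    f0=manip.get_contact_force()[2]; f("near")
    for z in np.arange(zend+.011,zend-.0025,-.001):
        manip.servo_line(*pose([cx,cy,z],yaw,0,d),rate=.015)
        if manip.get_contact_force()[2]-f0>2.0: break
    f(("down",z))
E
python3 - <<'E'
from place import *
p,r=manip.get_position(),manip.get_ee_rot()
manip.servo_line(p+[0,0,.12],r,rate=.25)
t=F["deep"]; manip.move_to(*pose([t[0],t[1],.16],t[2],0,-.018)); f("above")
lower(t[0],t[1],t[2],-.018,.0115)
E
```

```text
above 10.51 [-0.2905  0.1549 -0.9859] [0.4229 0.2712 0.1412] 0.0132 39.0
near 11.94 [-0.3173  0.5383 -0.5928] [0.4235 0.2721 0.0062] 0.0134 39.0
('down', np.float64(0.013499999999999991)) 14.44 [-2.6455 -1.2395 16.0258] [ 0.4232  0.2719 -0.0035] 0.0132 47.5
```

```bash
python3 - <<'E'
from place import *
p,r=manip.get_position(),manip.get_ee_rot()
t=F["deep"]
manip.servo_line(*pose([t[0],t[1],.0138],t[2],0,-.018),rate=.01);f("relieved")
manip.command_gripper(.016);f("ease");manip.command_gripper(.034);f("open")
q,_=pose([t[0],t[1],.15],t[2],0,-.018);manip.servo_line(q,r,rate=.2);f("up")
c=manip.camera("wrist");np.savez("w3.npz",pos=manip.get_position(),rot=manip.get_ee_rot(),**c)
w=load("w3")
# white/bright tube detection inside tray is hard white on white: report edge profile across the tray at three stations
g=cv2.cvtColor(c["image"],cv2.COLOR_RGB2GRAY)
c_,s_=np.cos(t[2]),np.sin(t[2])
for x in (-.06,-.03,.03,.06):
    ys=np.arange(-.045,.046,.003);P=np.array([[t[0]+x*c_-y*s_,t[1]+x*s_+y*c_,.01] for y in ys])
    q=proj(w,P).round().astype(int);print(x,[int(g[b,a]) if 0<=b<400 and 0<=a<640 else -1 for a,b in q])
E
```

```text
relieved 14.69 [-1.9559 -1.5236 10.1312] [ 0.4232  0.2719 -0.0035] 0.0131 45.2
ease 14.91 [-1.523   0.0465  8.7435] [ 0.4233  0.272  -0.0036] 0.0161 4.3
open 15.22 [ 0.0359 -0.2484  0.5019] [ 0.423   0.2717 -0.0043] 0.034 0.0
up 16.06 [ 0.2292 -0.0958 -0.3055] [0.4224 0.2714 0.1313] 0.0341 0.0
-0.06 [138, 100, 154, 176, 175, 175, 173, 176, 176, 176, 175, 176, 175, 190, 243, 244, 240, 165, 175, 221, 223, 175, 175, 175, 174, 176, 172, 247, 244, 244, 245]
-0.03 [111, 107, 174, 173, 173, 175, 173, 175, 174, 175, 176, 173, 175, 190, 238, 242, 240, 158, 176, 178, 173, 175, 173, 174, 175, 175, 176, 173, 175, 173, 175]
0.03 [117, 245, 243, 243, 243, 243, 243, 243, 243, 243, 243, 243, 245, 210, 239, 242, 239, 237, 243, 243, 244, 243, 243, 243, 243, 243, 243, 243, 244, 211, 173]
0.06 [111, 136, 138, 126, 245, 242, 242, 242, 242, 242, 242, 242, 240, 227, 242, 244, 241, 235, 243, 243, 243, 242, 243, 242, 243, 245, 126, 133, 137, 108, 104]
```

```bash
python3 - <<'E'
from place import *
w=load("w2");u,n,_=frame(F["holder"][2],D(28));g=cv2.cvtColor(w["image"],cv2.COLOR_RGB2GRAY)
tt=np.linspace(0,.14,300);q=proj(w,low_end(-.037)+tt[:,None]*u)
for row in (160,170,205,215,225,235):
    x=np.interp(row,q[:,1],q[:,0]); a=int(round(x)); print(row,round(x,1),g[row,a-14:a+15].tolist())
S=stages(-.037,.066,-.019,D(10))
p,r=manip.get_position(),manip.get_ee_rot()
manip.servo_line(p+[0,0,.1],r,rate=.3)
manip.move_to(*S["pre"]);f("pre")
c=manip.camera("wrist");np.savez("w4.npz",pos=manip.get_position(),rot=manip.get_ee_rot(),**c)
w=load("w4");g=cv2.cvtColor(c["image"],cv2.COLOR_RGB2GRAY);q=proj(w,low_end(-.037)+tt[:,None]*u)
for t in (.03,.045,.06,.075):
    i=np.argmin(abs(tt-t));x,row=q[i]; a=int(round(x));row=int(round(row)); print(row,round(x,1),g[row,a-14:a+15].tolist())
E
```

```text
160 192.7 [230, 233, 230, 163, 78, 40, 43, 45, 43, 41, 46, 48, 46, 42, 45, 40, 35, 37, 33, 34, 32, 69, 147, 210, 229, 229, 227, 227, 213]
170 193.7 [229, 231, 225, 161, 73, 41, 38, 37, 48, 40, 39, 47, 43, 43, 45, 40, 40, 39, 38, 38, 28, 64, 143, 215, 228, 228, 229, 228, 218]
205 198.1 [40, 39, 43, 40, 49, 46, 51, 54, 61, 57, 57, 59, 58, 54, 52, 54, 54, 52, 47, 45, 35, 70, 158, 227, 236, 233, 232, 232, 231]
215 199.5 [54, 54, 43, 41, 46, 55, 51, 57, 58, 59, 60, 60, 55, 52, 54, 51, 55, 46, 47, 35, 66, 142, 221, 238, 234, 233, 228, 230, 231]
225 201.0 [69, 102, 132, 140, 123, 83, 54, 55, 55, 60, 59, 61, 62, 55, 54, 52, 50, 56, 47, 45, 40, 85, 167, 225, 238, 237, 240, 232, 193]
235 202.6 [120, 116, 117, 111, 94, 70, 60, 66, 84, 96, 104, 102, 82, 58, 54, 49, 50, 48, 48, 44, 42, 43, 55, 56, 56, 59, 60, 60, 56]
pre 18.02 [ 0.4896  0.3323 -0.2217] [0.4704 0.0417 0.1382] 0.0337 0.0
162 321.6 [151, 153, 154, 143, 111, 61, 43, 50, 57, 55, 50, 54, 62, 60, 58, 54, 44, 36, 44, 105, 184, 231, 230, 228, 228, 228, 228, 228, 228]
182 321.6 [155, 154, 155, 158, 138, 85, 51, 49, 55, 55, 58, 57, 60, 56, 53, 58, 55, 53, 52, 87, 129, 156, 166, 164, 164, 165, 163, 162, 155]
201 321.5 [228, 229, 231, 234, 222, 157, 78, 47, 51, 54, 58, 61, 55, 57, 56, 54, 58, 49, 69, 134, 205, 232, 234, 232, 232, 233, 233, 233, 233]
219 321.5 [56, 55, 58, 59, 58, 48, 47, 49, 57, 81, 121, 188, 243, 243, 206, 124, 69, 56, 47, 48, 53, 55, 59, 59, 59, 51, 57, 59, 58]
```

The edge profile puts the marker about 1.4 mm to the −y side of the model, so I'll apply that correction.

```bash
python3 - <<'E'
from place import *
a=dict(off=-.0014)
S=stages(-.037,.066,-.019,D(10),**a)
manip.servo_line(*S["grasp"],rate=.07);f("down")
manip.command_gripper(0.005,40);f("closed")
if manip.get_grip_force()<10: raise SystemExit("missed")
if np.linalg.norm(manip.get_contact_force())>8: raise SystemExit("force")
for k in (.25,.5,.75,1):
    S=stages(-.037,.066,-.019,D(10.5)*k,slide=.003*k,**a); manip.servo_line(*S["tilt"],rate=.03);f(k)
    if np.linalg.norm(manip.get_contact_force())>8: break
else:
    p,r=S["tilt"];q,_=S["draw"]
    for j in (.25,.5,1):
        manip.servo_line(p+(q-p)*j,r,rate=.06);f(j)
        if np.linalg.norm(manip.get_contact_force())>8: break
E
```

```text
down 19.5 [-0.9221  0.3649  0.6004] [ 0.477  -0.      0.0595] 0.0341 0.0
closed 19.82 [-2.5811  2.1286  6.1772] [ 0.4769 -0.      0.0596] 0.0105 41.7
0.25 20.1 [ 0.3941 -0.2557 -0.6138] [0.4766 0.0005 0.0628] 0.0105 40.7
0.5 20.37 [-0.3042  0.0953  0.7031] [0.4766 0.0005 0.0661] 0.0101 40.8
0.75 20.62 [-0.4745  0.6319  0.5411] [0.4765 0.0008 0.0695] 0.0105 40.8
1 20.88 [-0.7894  0.7158  0.5429] [0.4764 0.0012 0.0728] 0.0107 40.8
0.25 21.28 [ 0.0724  0.5496 -0.4473] [ 0.4786 -0.011   0.0828] 0.0105 40.7
0.5 21.68 [ 0.0582 -0.0734  0.8766] [ 0.4807 -0.0223  0.092 ] 0.0102 40.7
1 22.33 [-0.8931  0.0576  0.3839] [ 0.4847 -0.0454  0.1105] 0.0104 40.7
```

```bash
python3 - <<'E'
from place import *
p,r=manip.get_position(),manip.get_ee_rot()
manip.servo_line(p+[0,0,.26],r,rate=.25);f("lift")
t=F["low"];yw=t[2]+np.pi;cx=t[0]-.008
manip.move_to(*pose([cx,t[1],.36],yw,0,-.019));f("above")
manip.servo_line(*pose([cx,t[1],.06],yw,0,-.019),rate=.2)
lower(cx,t[1],yw,-.019,.012)
E
```

```text
lift 23.52 [-0.2438 -0.5142  0.0574] [ 0.4839 -0.0454  0.3691] 0.0104 40.7
above 24.71 [ 0.8618 -0.0005 -0.4852] [ 0.4138 -0.3286  0.3402] 0.0106 40.7
near 26.96 [-0.3282  0.1146 -0.5538] [ 0.4142 -0.3298  0.0058] 0.0104 40.7
('down', np.float64(0.014999999999999993)) 29.21 [-2.0087  0.7778  5.9005] [ 0.4138 -0.3295 -0.0035] 0.0107 45.1
```

```bash
python3 - <<'E'
from place import *
manip.command_gripper(.0125);f("ease");manip.command_gripper(.034);f("open")
p,r=manip.get_position(),manip.get_ee_rot()
manip.servo_line(p+[0,0,.2],r,rate=.2);manip.hold(.3);f("up")
pos,rot=manip.get_position(),manip.get_ee_rot()
c=manip.camera("wrist");np.savez("w5.npz",pos=pos,rot=rot,**c)
s=manip.camera("scene")["image"];d=manip.camera("side")["image"]
K=lambda im,x,y,w,h,W,H:cv2.resize(im[y:y+h,x:x+w,::-1],(W,H),interpolation=cv2.INTER_CUBIC)
top=np.hstack([K(s,160,140,150,112,400,299),K(s,340,240,150,112,400,299)])
bot=np.hstack([K(c["image"],100,20,440,329,400,299),K(d,220,150,180,135,400,299)])
cv2.imwrite("pics/end.png",np.vstack([top,bot]))
E
```

```text
ease 29.43 [-1.5479  1.5062  5.4859] [ 0.4139 -0.3296 -0.0036] 0.0123 3.2
open 29.77 [-0.462   0.1448 -0.1647] [ 0.4137 -0.3293 -0.0042] 0.0339 0.0
up 31.22 [-0.0777 -0.8082 -0.3485] [ 0.4134 -0.3291  0.1951] 0.0334 0.0
```

View pics/end.png

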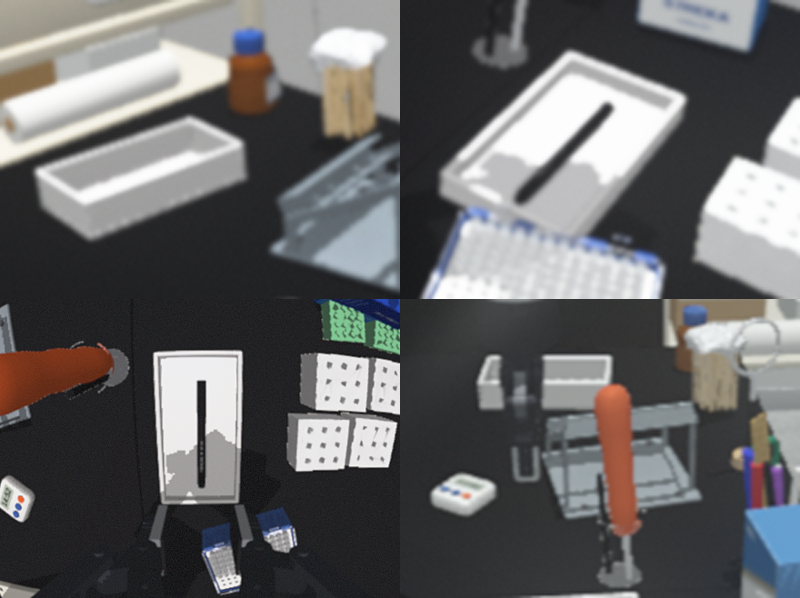

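The marker lies flat in the middle of the low tray (wrist tile, column 202, rows 380–487). The holder is empty and the bottle has not moved. The swab tube showed in the deep tray in the earlier edge profiles. I'm handing in.

```bash
python3 -c "
from rig import manip
print(manip.get_time(), manip.sign_off())"
```

```text
the job is handed in; nothing more can be done
31.3667 None
```

The swab tube was laid in the deep tray and then the marker in the shallow tray, both released, with the holder empty and the bottle not moved; I handed the job in at 31.4 s, and the sign-off call gave no verdict.

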